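# Set the dust-extraction damper to half and start the fan

## Robot

A 6-joint arm with a two-finger parallel gripper is mounted at the origin on the work surface. World frame = base frame: x ahead of the robot, y to its left, z up, the work surface at z = 0. Lengths are in m, angles in rad, forces in N, time in s.
With the tool pointing down it reaches from about 0.375 to 0.9 m from the base axis. Payload 3.1 kg.
Tool frame: the origin (TCP) lies at the very end of the fingers, on their centre line; the grasp point (between the pads) lies 19 mm behind it (manip.pinch_z is the distance from the TCP to the grasp point, in m); z points along the fingers, y is the line along which they close (so a half turn about z gives the same grasp; the last joint's range is limited). The gripper opens to 85 mm and grips with 20 to 120 N. Pads are 22 mm wide; open, the fingers measure 114 mm over their backs; the gripper's body (76 mm by 85 mm) begins 54 mm behind the grasp point. The pads swing forward as they close: fully open they stand 13 mm farther back than shut.
Start: joints at [-1.355, 0.527, 1.433, -0, 1.181, -0.178], TCP at [0.24, -0.577, 0.231] pointing down, gripper open.
Joint ranges: [-3.08, 3.08], [-0.75, 2.2], [0.22, 2.44], [-1.43, 4.57], [0, 2.65], [-2.85, 2.85]. Speed limits (rad/s): [2.79, 2.79, 3.14, 3.14, 3.14, 3.14].

## Interface

Orientations are given as a unit quaternion [x, y, z, w].
In Python, from station import manip gives the robot as it stands.
- The arm moves only by the tool servo_tool, never from a script. Its argument "commands" is one flat list of numbers, 7 for each row, row after row: the shift along the tool's x, y, z each as a share of 500 mm, from -1 to 1, then the turn, a rotation vector about the tool's x, y, z each as a share of 360 degrees, from -1 to 1, then the opening, from -1 (shut) to 1 (fully open). In form: [dx, dy, dz, rx, ry, rz, claw, dx, dy, dz, rx, ry, rz, claw, ...]. A call has 1 to 12 rows; each row shifts and turns the commanded pose from where the row before left it, along the tool's axes as they then stand; what a row does not reach is not made up. A row lasts 1/12 s, in which the tool goes at most 41.7 mm and 7.16 degrees, less where a joint would pass 70% of its speed; a pose out of reach is approached as far as the arm can. A call with a number of a shift or a turn outside -1 to 1 is refused whole. A call with a gripper value outside its range is refused whole. The fingers move at their own pace and stop on an object; "force" is the grip in N (left out, the last holds). Time passes only in rows, so rows that do not move let the fingers close. It gives the time, the measured TCP pose, the force, the opening and the grip force at its end, in the units of the state.
- manip.sense(): the state, without advancing time (a new reading comes with each control period).
- manip.snapshot(name): name is "scene" or "top" or "wrist"; returns a dict with "img" (420x560x3 uint8, red, green, blue), "mtx" (3x3 intrinsics, pixels), "world_to_cam" (4x4, takes a point from world to camera coordinates). Camera axes: x right, y up, looking along -z (the intrinsics and any distortion apply to the point x, -y, -z); pixel columns grow to the right and rows downward; lengths in m; the calibration is good to about 2 mm. The wrist camera is an equidistant fisheye: a pixel r from the principal point sees the ray r / f radians off the axis. A picture is of the moment at which its call begins. There is no depth.
- manip.sign_off(): hands the job in; it is judged then, once.
Trained networks look in a picture, given as the dict that the camera call returned (one of the last four; its "shot" number tells which), for a name from the list of things; names that differ only in an ending like _2 or _b are one class to them, and where a whole thing is asked for, a point or a joint stands for the part that bears it (a point fixed in the world has none). Each returns a list of dicts, best first, with "conf" (0 to 1); they miss things now and then, are a little off and sometimes report something else, mostly with a low value. They report only what shows in the picture. A call takes as long as a camera call. They do not tell look-alikes from the thing itself.
- manip.look_for(picture, query): "box" ([left, top, width, height] in pixels, round what is visible of it).
- manip.silhouettes(picture, query): "pixels" (420x560 bool, what is visible of it) and "box" ([left, top, width, height] in pixels, round what is visible of it).
The state is a dict: "t": time; "q": joint angles; "qd": joint speeds; "tau": joint torques, N m; "tcp_pos": TCP position; "tool_rot": TCP orientation; "force": force on the tool from outside, world axes, zero at the start; "ft_torque": the same for the moment, N m; "finger_gap": opening from 0.0 (shut) to 1.0 (fully open); "gripper_force": force on a finger pad.
Only numpy, scipy, OpenCV 4.12 (cv2) and the standard library are available. Lean on these libraries where they do the work, as an engineer would, in place of code of your own. Each camera call takes 0.05 s, during which the arm holds its last target. There are 200 camera calls.

## Task

Get the dust extraction going for the next ball: push the damper lever round until the long half-open line in the middle of the scale shows in the lever's sight slot, between its two bars, and leave it there. Then press the small flat start button on the fan's control box right down and let it go; leave the mushroom-headed stop button and the things lying about the bench alone.

Things in the scene. Friction and masses are not known exactly. Their poses are not given: they have to be found in the camera images.
- damper: fixed galvanised dust inlet on the bench: upright duct 125 mm across, iris damper housing 200 mm across (45 to 83 mm above the bench), its top plate 232 mm across (top face at 85 mm) with a scale on the side towards its own -x, and above it the open mouth, 134 mm across at the lip, 105 mm high, with a wire guard. Origin on the duct's axis at bench level, z up
- damper_ring (a joint): angle (rad) of the ring that turns on the top plate about the duct's axis and carries the lever: 0 = nearly-shut stop, grows anticlockwise from above, 1.0 = half-open line central in the sight slot, 2.0 = wide-open stop. The lever points at angle pi - 1 + value in the damper's x, y axes. Stiff by friction (about 2 N sideways at the grip), no spring: it stays where it is left
- lever_grip (a point): centre of the top of the lever's upright round black grip, 18 mm in diameter, 45 mm tall, on the lever's end 134 mm from the duct's axis, from 92 to 137 mm above the bench; free air below it and round it
- sight_slot (a point): middle of the sight slot in the lever, 104 mm from the duct's axis, 91 mm above the bench. The lever is two parallel flat bars, 18 mm over all, 88 to 91 mm above the bench, with a 10 mm wide gap, the sight slot, between them through which the scale is seen
- duct_axis (a point): centre of the inlet's mouth on the duct's axis, which is the axis the ring and lever turn about, 105 mm above the bench
- half_mark (a point): middle of the half-open line. The scale on the top plate has nine black radial lines 0.25 rad apart (lever values 0 to 2); the half-open line is the middle one, on the damper's -x axis, longer (24 mm) and thicker (3 mm) than the others (12 mm, 2 mm). This point is 104 mm from the duct's axis, 86 mm above the bench
- station: fixed fan control box, 150 (x) x 80 (y) x 50 mm high, origin under its centre; both buttons are on its top on its x axis, the start button 36 mm to -x, the mushroom stop button 36 mm to +x
- start_button (a joint): how far the start button is pressed (m): 0 released, 0.006 right down; spring, about 1.2 N to start and 4.8 N right down, returns when let go; it counts as pressed from 0.0045
- start_top (a point): centre of the top of the start button: flat black round button, 29 mm in diameter, standing 12 mm above its steel collar (37 mm across), top 65 mm above the bench when released
- stop_button (a joint): how far the stop button is pressed (m), same spring; must stay below 0.003
- stop_top (a point): centre of the top of the mushroom-headed black stop button, 40 mm across, top 81.5 mm above the bench
- ball: the half-finished maroon ball, 72 mm across, origin at its centre, sitting in its ring rest with its top about 79 mm above the bench; loose, to be left alone
- ball_rest: dark turned wooden ring, 60 mm across and 12 mm high, under the ball, origin under its centre; loose, to be left alone
- core_a: black rubber quilt core, a 41 mm round lump with flats, 39.5 mm high, origin under its centre; loose, to be left alone
- core_b: second black rubber quilt core, the same, origin under its centre; loose, to be left alone
- seam_guide: thimble-shaped brass seam guide, 26 mm across the foot, 31 mm high, origin under its centre; loose, to be left alone
- anvil: small iron anvil block, 60 x 45 x 38 mm high, origin under its centre; loose, to be left alone
- wax_cake: cake of thread wax, 62 x 45 x 24 mm high, origin under its centre; loose, to be left alone
- thread_reel: wooden thread reel, 48 mm across, 52 mm high, origin under its centre; loose, to be left alone
Not all that is in view belongs to the job. Of the things that look like the station, the smaller one is meant.

How it is judged:
On the way, in this order (a step that is already met when the one before it is completed fails the run):
1. the lever rests with the half-open line in its sight slot (value of joint damper_ring between 0.955 and 1.045 rad and velocity of joint damper_ring between -0.05 and 0.05 rad/s), for 0.3 s.
2. the start button is pressed right down, the lever still at half (value of joint start_button above 0.0045 m and value of joint damper_ring between 0.955 and 1.045 rad), for 0.05 s.
At the end, for the whole second after the job is handed in: the lever is at rest at 1.0 rad within 0.045 rad (4.7 mm at the scale: the half-open line lies within the sight slot), the start button has been pressed at least 4.5 mm after that and is released, the stop button is up, and nothing loose has been moved (value of joint damper_ring between 0.955 and 1.045 rad and velocity of joint damper_ring between -0.02 and 0.02 rad/s and value of joint each of start_button, stop_button below 0.001 m); the robot touches nothing.
It fails at once if the stop button is pressed (3 mm or more) (value of joint stop_button above 0.003 m).
It fails at once if a loose thing on the bench is pushed, lifted or carried more than 20 mm (distance of any of ball, ball_rest, core_a, core_b, seam_guide, anvil, wax_cake, thread_reel from where it was at the start of the episode above 0.02 m).
It also fails if it takes over 51 s, if anything falls off the work surface, if the arm or the gripper's body presses on something with over 40 N, if the wrist force passes 120 N, or if a joint passes its speed limit or range.

## Working session

There is one attempt and no reset: what is moved stays moved. The work goes in short steps, Python scripts to look and compute and a tool call to move; the robot and the scene stay as the last step left them, time stands still between calls to the robot, and variables do not carry over. Pictures are saved under pics/ and viewed, at most 10 in all, crops included, and the job is handed in when it is done.

Besides the shell and the picture viewer there is one more tool, called after "Emit:" as a command line: name --argument value ..., lists and objects as JSON in quotes. servo_tool: Moves the arm, as the interface text tells. Its arguments: {"type":"object","properties":{"commands":{"type":"array"},"force":{"type":"number"}},"required":["commands"]}

```bash
mkdir -p pics; ls
cat > h.py <<'E'
import numpy as np,cv2
from station import manip
def save(n,im,s=1.0):
    cv2.imwrite('pics/'+n,cv2.resize(im[:,:,::-1],None,fx=s,fy=s,interpolation=cv2.INTER_CUBIC))
def ray(p,u,v):
    K=p["mtx"];M=p["world_to_cam"];R=M[:3,:3];c=-R.T@M[:3,3]
    d=np.array([(u-K[0,2])/K[0,0],-(v-K[1,2])/K[1,1],-1.0]);return c,R.T@d
def atz(p,u,v,z):
    c,d=ray(p,u,v);return c+d*(z-c[2])/d[2]
def proj(p,X):
    K=p["mtx"];M=p["world_to_cam"];q=M[:3,:3]@np.array(X)+M[:3,3]
    return K[0,0]*q[0]/-q[2]+K[0,2],K[1,1]*-q[1]/-q[2]+K[1,2]
E
python3 - <<'E'
from h import *
a=manip.snapshot("top");b=manip.snapshot("scene")
save('top.png',a["img"],1.4);save('scene.png',b["img"],1.4)
for p,n in((a,'top'),(b,'scene')):
  for q in("damper","lever_grip","station","start_top","stop_top","ball","core_a","thread_reel","anvil","wax_cake","seam_guide"):
    print(n,q,[(np.round(r["box"]).astype(int).tolist(),round(r["conf"],2)) for r in manip.look_for(p,q)[:3]])
print(a["mtx"],a["world_to_cam"].round(3), b["world_to_cam"].round(3)); print(manip.sense()["t"],manip.sense()["tool_rot"])
E
```

```text
pics
top damper [([208, 100, 99, 88], 0.87)]
top lever_grip [([208, 108, 86, 75], 0.61)]
top station [([354, 155, 52, 68], 0.69), ([411, 261, 46, 21], 0.6), ([382, 164, 16, 14], 0.49)]
top start_top []
top stop_top [([371, 192, 12, 14], 0.24)]
top ball [([213, 198, 25, 30], 0.8)]
top core_a [([261, 208, 15, 16], 0.59), ([408, 137, 15, 14], 0.48), ([338, 214, 28, 30], 0.48)]
top thread_reel [([122, 165, 25, 22], 0.81), ([380, 162, 19, 15], 0.23)]
top anvil [([340, 216, 25, 26], 0.66)]
top wax_cake [([210, 109, 83, 74], 0.74), ([400, 202, 35, 26], 0.55), ([209, 100, 99, 92], 0.3)]
top seam_guide [([195, 179, 10, 7], 0.57)]
scene damper [([302, 177, 103, 114], 0.71)]
scene lever_grip [([312, 177, 81, 90], 0.67)]
scene station [([200, 286, 67, 89], 0.73), ([61, 236, 79, 106], 0.55)]
scene start_top [([79, 247, 16, 17], 0.87), ([214, 295, 15, 19], 0.67)]
scene stop_top [([72, 272, 27, 26], 0.89), ([226, 319, 21, 19], 0.59)]
scene ball [([228, 319, 14, 19], 0.74), ([294, 188, 28, 24], 0.7), ([203, 267, 23, 25], 0.33)]
scene core_a [([234, 391, 20, 28], 0.56), ([277, 222, 13, 21], 0.47)]
scene thread_reel [([373, 160, 20, 26], 0.67)]
scene anvil [([203, 267, 26, 24], 0.93)]
scene wax_cake [([155, 330, 32, 36], 0.77)]
scene seam_guide [([199, 289, 68, 83], 0.62)]
[[400.11629265   0.         269.42059171]
 [  0.         400.11629265 203.16302181]
 [  0.           0.           1.        ]] [[ 0.015 -0.999 -0.03   0.002]
 [ 0.992  0.011  0.128 -0.463]
 [-0.128 -0.031  0.991 -0.987]
 [ 0.     0.     0.     1.   ]] [[ 0.804  0.595 -0.021 -0.35 ]
 [-0.394  0.558  0.73   0.106]
 [ 0.446 -0.579  0.683 -1.191]
 [ 0.     0.     0.     1.   ]]
1.2 [ 9.80581329e-01  1.96112869e-01 -1.03622672e-05 -1.02659468e-05]
```

View pics/top.png

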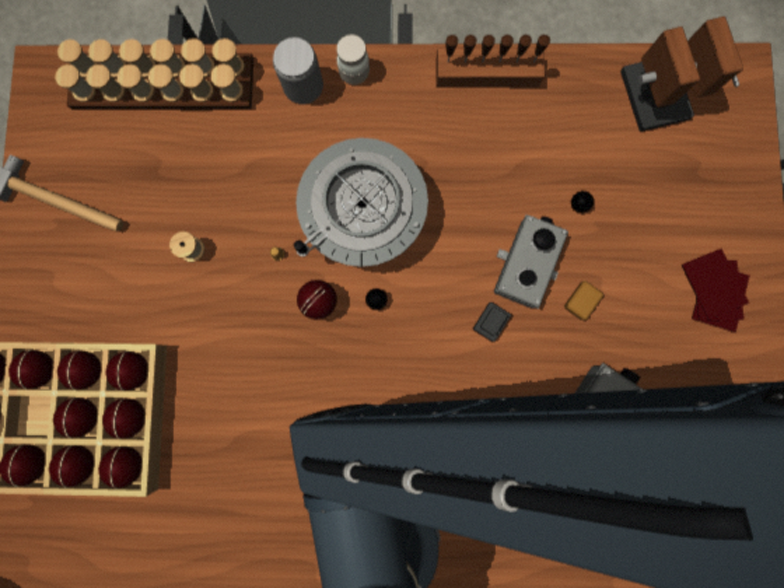

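View pics/scene.png

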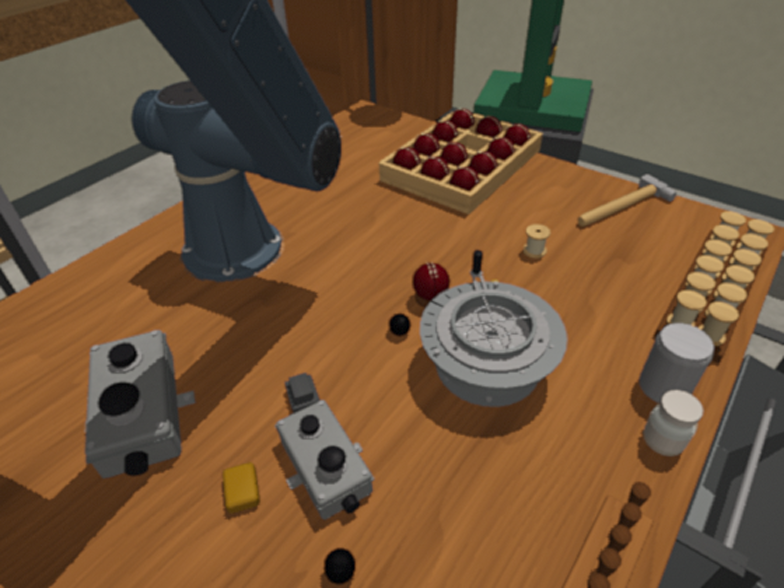

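Run:
```python
from h import *
a=manip.snapshot("top");b=manip.snapshot("scene")
def c(p,x,y,w,h,s):return cv2.resize(p["img"][y:y+h,x:x+w],None,fx=s,fy=s,interpolation=cv2.INTER_CUBIC)
im=np.zeros((600,800,3),np.uint8)
d=c(a,200,90,115,115,4)[:, :460];im[:d.shape[0],:d.shape[1]]=d     # x=200+u/4,y=90+v/4
e=c(a,345,145,75,80,4);im[:320,480:780]=e                       # x=345+(u-480)/4
f=c(b,50,225,230,160,1.5)[:270,:340];im[325:325+f.shape[0],462:462+f.shape[1]]=f[:275,:338]
save('crop.png',im)
for p,l in((b,[("smallcand start",221.5,303.5,.065),("smallcand stop",236.5,327,.0815),("left start",87,254,.065),("left stop",85.5,283,.0815)]),(a,[("mouth",258.5,145,.105),("start",376.5,198,.065),("stop",388,170.5,.0815),("grip",214,176,.137)])):
  for n,u,v,z in l: print(n,atz(p,u,v,z).round(3))
```

```text
smallcand start [ 0.48  -0.259  0.065]
smallcand stop [ 0.547 -0.287  0.082]
left start [ 0.145 -0.339  0.065]
left stop [ 0.23  -0.392  0.082]
mouth [0.594 0.035 0.105]
start [ 0.475 -0.253  0.065]
stop [ 0.54  -0.278  0.082]
grip [0.511 0.134 0.137]
```

View pics/crop.png

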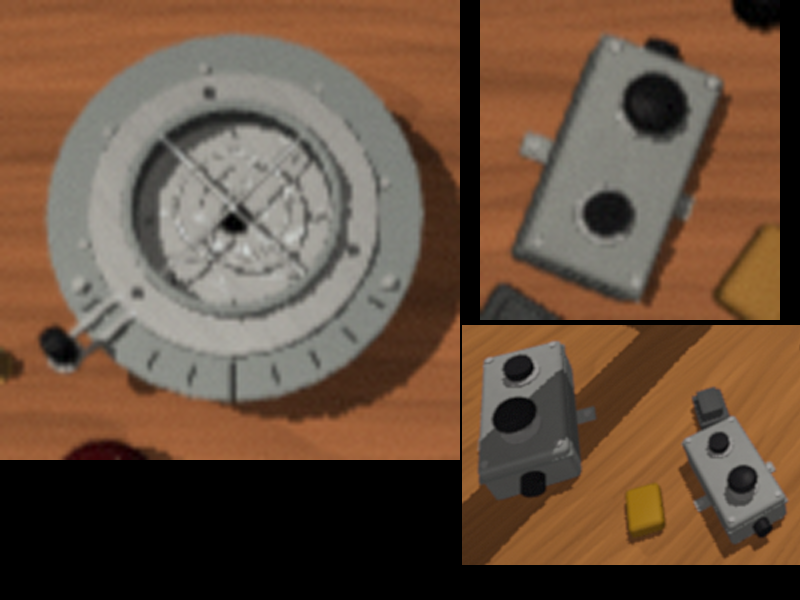

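The scene holds two boxes. One is at top-view (381,187), with its buttons 70–72 mm apart. The other is partly hidden at scene (100,290), with its buttons about 100 mm apart. The first matches the station's 72 mm spacing, so it is the smaller one and the one meant. The crop shows its flat start button at top (377,198.5) and its mushroom at (389,171). In the same crop the lever is at the lower left near (215,176), and the half line is at (258.5,185).

Run:
```python
from h import *
a=manip.snapshot("top")
A=atz(a,259.0,144.6,.085);A2=atz(a,259.5,143,.105);H=atz(a,258.5,185.3,.086)
G=atz(a,213.8,175.5,.137); S=atz(a,377,198.5,.065)
print("axis",A.round(4),A2.round(4),"half",H.round(4),np.linalg.norm((H-A)[:2]),"grip",G.round(4),np.linalg.norm((G-A)[:2]),"start",S.round(4))
ang=lambda d:np.degrees(np.arctan2(d[1],d[0]))%360
print(ang(H-A),ang(G-A),ang(H-A2),ang(G-A2))
s=manip.sense();print(s["tcp_pos"].round(4) if hasattr(s["tcp_pos"],"round") else s["tcp_pos"],s["t"],s["finger_gap"],manip.pinch_z)
```

```text
axis [0.6007 0.0347 0.085 ] [0.5991 0.0324 0.105 ] half [0.4994 0.034  0.086 ] 0.10137005345998767 grip [0.5123 0.1344 0.137 ] 0.13324365215512038 start [ 0.4733 -0.2546  0.065 ]
180.41969099605456 131.58428923844332 179.0806416228003 130.38901861020565
[ 0.2404 -0.5769  0.2313] 1.35 1.0011411513074664 0.0187
```

Emit:
servo_tool --commands '[0, 0, 0, 0, 0, -0.0188, 1, 0, 0, 0, 0, 0, -0.0188, 1, 0, 0, 0, 0, 0, -0.0188, 1, 0, 0, 0, 0, 0, -0.0188, 1, 0, 0, 0, 0, 0, -0.0188, 1, 0, 0, 0, 0, 0, -0.0188, 1, 0, 0, 0, 0, 0, -0.0188, 1, 0, 0, 0, 0, 0, -0.0188, 1, 0, 0, 0, 0, 0, -0.0188, 1, 0, 0, 0, 0, 0, -0.0188, 1, 0, 0, 0, 0, 0, -0.0188, 1, 0, 0, 0, 0, 0, -0.0188, 1]'

```text
t: 2.35
tcp_pos: [0.2404, -0.5769, 0.2313]
tool_rot: [0.614, 0.789, -0.0, -0.0]
force: [0.2, -0.4, -0.3]
finger_gap: 1.003
gripper_force: 0.0
```

Emit:
servo_tool --commands '[0, 0, 0, 0, 0, -0.0188, 1, 0, 0, 0, 0, 0, -0.0188, 1, 0, 0, 0, 0, 0, -0.0188, 1, 0, 0, 0, 0, 0, -0.0188, 1, 0.018, 0.034, 0, 0, 0, 0, 1, 0.036, 0.067, 0, 0, 0, 0, 1, 0.036, 0.067, 0, 0, 0, 0, 1, 0.036, 0.067, 0, 0, 0, 0, 1, 0.036, 0.067, 0, 0, 0, 0, 1, 0.036, 0.067, 0, 0, 0, 0, 1, 0.036, 0.067, 0, 0, 0, 0, 1, 0.036, 0.067, 0, 0, 0, 0, 1]'

```text
t: 3.35
tcp_pos: [0.3424, -0.3086, 0.2315]
tool_rot: [0.416, 0.909, -0.0, 0.0]
force: [-0.3, -0.5, 0.6]
finger_gap: 0.997
gripper_force: 0.0
```

Emit:
servo_tool --commands '[0.036, 0.067, 0, 0, 0, 0, 1, 0.036, 0.067, 0, 0, 0, 0, 1, 0.036, 0.067, 0, 0, 0, 0, 1, 0.036, 0.067, 0, 0, 0, 0, 1, 0.036, 0.067, 0, 0, 0, 0, 1, 0.036, 0.067, 0, 0, 0, 0, 1, 0.036, 0.067, 0, 0, 0, 0, 1, 0.036, 0.067, 0, 0, 0, 0, 1, 0.036, 0.067, 0, 0, 0, 0, 1, 0.036, 0.067, 0, 0, 0, 0, 1, 0.036, 0.067, 0, 0, 0, 0, 1, 0.018, 0.034, 0, 0, 0, 0, 1]'

```text
t: 4.35
tcp_pos: [0.4992, 0.1024, 0.2317]
tool_rot: [0.414, 0.91, 0.001, 0.001]
force: [-0.2, -0.6, -0.7]
finger_gap: 1.0
gripper_force: 0.0
```

Run:
```python
from h import *
w=manip.snapshot("wrist");save('w1.png',w["img"],1.4)
def pf(p,X):
    K=p["mtx"];M=p["world_to_cam"];q=M[:3,:3]@np.array(X)+M[:3,3];x,y,z=q[0],-q[1],-q[2]
    r=np.hypot(x,y);t=np.arctan2(r,z);return np.round([K[0,0]*t*x/r+K[0,2],K[1,1]*t*y/r+K[1,2]],1)*1.4
print("grip",pf(w,[.512,.134,.137]),"half",pf(w,[.4965,.034,.086]),"axis",pf(w,[.600,.0335,.105]))
s=manip.sense();p=np.array(s["tcp_pos"]);from scipy.spatial.transform import Rotation as R
r=R.from_quat(s["tool_rot"]);print(p,r.as_matrix().round(3),r.inv().apply(np.array([.512,.134,.105])-p)/.5)
```

```text
grip [447.16 267.54] half [324.52 337.82] axis [433.58 433.44]
[0.50010911 0.10386948 0.2317487 ] [[-0.658  0.753  0.004]
 [ 0.753  0.658  0.003]
 [-0.     0.004 -1.   ]] [0.02982754 0.05642614 0.25374063]
```

View pics/w1.png

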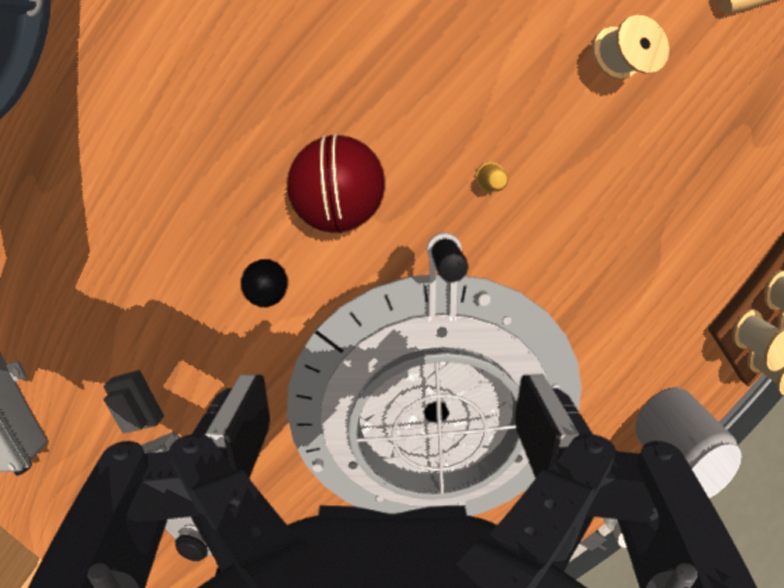

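The wrist view shows the grip top at about (454,266), against a prediction of (447,268), and the half line at (329,342), against (325,338). The position is good to a few mm, so I'm descending round the grip.

Emit:
servo_tool --commands '[0.015, 0.028, 0, 0, 0, 0, 1, 0.015, 0.028, 0, 0, 0, 0, 1, 0, 0, 0.04, 0, 0, 0, 1, 0, 0, 0.05, 0, 0, 0, 1, 0, 0, 0.05, 0, 0, 0, 1, 0, 0, 0.05, 0, 0, 0, 1, 0, 0, 0.04, 0, 0, 0, 1, 0, 0, 0.02, 0, 0, 0, 1, 0, 0, 0, 0, 0, 0, 1, 0, 0, 0, 0, 0, 0, 1]'

```text
t: 5.23
tcp_pos: [0.5094, 0.1281, 0.1064]
tool_rot: [0.416, 0.91, -0.0, -0.0]
force: [0.4, -0.1, 0.8]
finger_gap: 1.004
gripper_force: 0.0
```

Emit:
servo_tool --commands '[0, 0, 0, 0, 0, 0, -1, 0, 0, 0, 0, 0, 0, -1, 0, 0, 0, 0, 0, 0, -1, 0, 0, 0, 0, 0, 0, -1, 0, 0, 0, 0, 0, 0, -1, 0, 0, 0, 0, 0, 0, -1, 0, 0, 0, 0, 0, 0, -1, 0, 0, 0, 0, 0, 0, -1, 0, 0, 0, 0, 0, 0, -1, 0, 0, 0, 0, 0, 0, -1]' --force 20

```text
t: 6.07
tcp_pos: [0.5104, 0.1287, 0.1072]
tool_rot: [0.415, 0.91, 0.001, 0.001]
force: [0.8, 1.2, 6.3]
finger_gap: 0.203
gripper_force: 21.5
```

Emit:
servo_tool --commands '[-0.0005, -0.0107, 0, 0, 0, -0.0065, -1, -0.0009, -0.0213, 0, 0, 0, -0.013, -1, -0.0009, -0.0213, 0, 0, 0, -0.013, -1, -0.0009, -0.0213, 0, 0, 0, -0.013, -1, -0.0009, -0.0213, 0, 0, 0, -0.013, -1, -0.0009, -0.0213, 0, 0, 0, -0.013, -1, -0.0009, -0.0213, 0, 0, 0, -0.013, -1, -0.0009, -0.0213, 0, 0, 0, -0.013, -1, -0.0009, -0.0213, 0, 0, 0, -0.013, -1, -0.0005, -0.0107, 0, 0, 0, -0.0065, -1, 0, 0, 0, 0, 0, 0, -1, 0, 0, 0, 0, 0, 0, -1]'

```text
t: 7.07
tcp_pos: [0.4721, 0.0435, 0.1073]
tool_rot: [0.061, 0.998, -0.001, 0.007]
force: [9.1, -2.2, -2.6]
finger_gap: 0.201
gripper_force: 20.7
```

Run:
```python
from h import *
a=manip.snapshot("wrist");save('w2.png',a["img"],1.4)
p=manip.sense()["tcp_pos"];d=np.array(p[:2])-[.6,.0335];print(p,np.linalg.norm(d),np.degrees(np.arctan2(d[1],d[0]))%360)
```

```text
[0.47213836 0.04355152 0.10727483] 0.12825612210739065 175.50508326832318
```

View pics/w2.png

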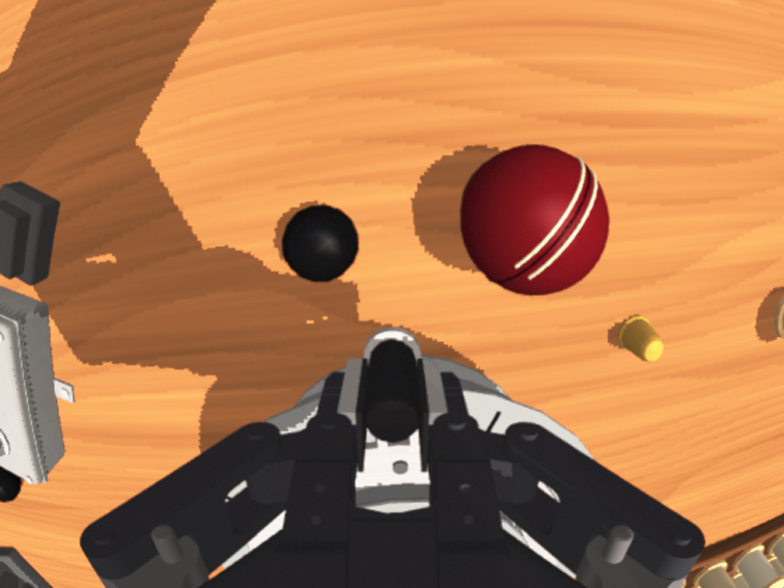

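Emit:
servo_tool --commands '[-0.002, -0.0096, 0, 0, 0, -0.0058, -1, -0.002, -0.0096, 0, 0, 0, -0.0058, -1, 0, 0, 0, 0, 0, 0, -1, 0, 0, 0, 0, 0, 0, -1, 0, 0, 0, 0, 0, 0, -0.4, 0, 0, 0, 0, 0, 0, 0, 0, 0, 0, 0, 0, 0, 0, 0, 0, 0, 0, 0, 0, 0, 0, 0, 0, 0, 0, 0, 0]'

```text
t: 7.87
tcp_pos: [0.4656, 0.0358, 0.1061]
tool_rot: [0.024, 1.0, 0.0, -0.001]
force: [-0.4, -0.5, -0.2]
finger_gap: 0.5
gripper_force: 0.0
```

Run:
```python
from h import *
p=manip.sense()["tcp_pos"];d=np.array(p[:2])-[.6,.0335];print(p,np.linalg.norm(d),np.degrees(np.arctan2(d[1],d[0]))%360,manip.sense()["force"])
```

```text
[0.46563243 0.03577292 0.10608179] 0.13438679395505437 179.03089412654856 [-0.42062698 -0.52295031 -0.22095226]
```

Emit:
servo_tool --commands '[0, 0, -0.03, 0, 0, 0, 0.2, 0, 0, -0.06, 0, 0, 0, 0.6, 0, 0, -0.07, 0, 0, 0, 1, -0.02, 0, -0.06, 0, 0, 0, 1, -0.05, 0, -0.03, 0, 0, 0, 1, -0.05, 0, 0, 0, 0, 0, 1, 0, 0, 0, 0, 0, 0, 1]'

```text
t: 8.45
tcp_pos: [0.5321, 0.0319, 0.2335]
tool_rot: [0.024, 1.0, -0.001, 0.005]
force: [0.7, -0.2, 0.3]
finger_gap: 1.005
gripper_force: 0.0
```

Run:
```python
from h import *
a=manip.snapshot("wrist")
t=manip.snapshot("top")
im=np.zeros((600,800,3),np.uint8)
im[:420,:560]=a["img"];d=cv2.resize(t["img"][90:205,195:315],None,fx=2,fy=2);im[:230,560:800]=d
d=cv2.resize(a["img"][150:300,210:350],None,fx=2,fy=2,interpolation=cv2.INTER_CUBIC);im[300:600,520:800]=d
save('w3.png',im)
```

```text
(no output)
```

View pics/w3.png

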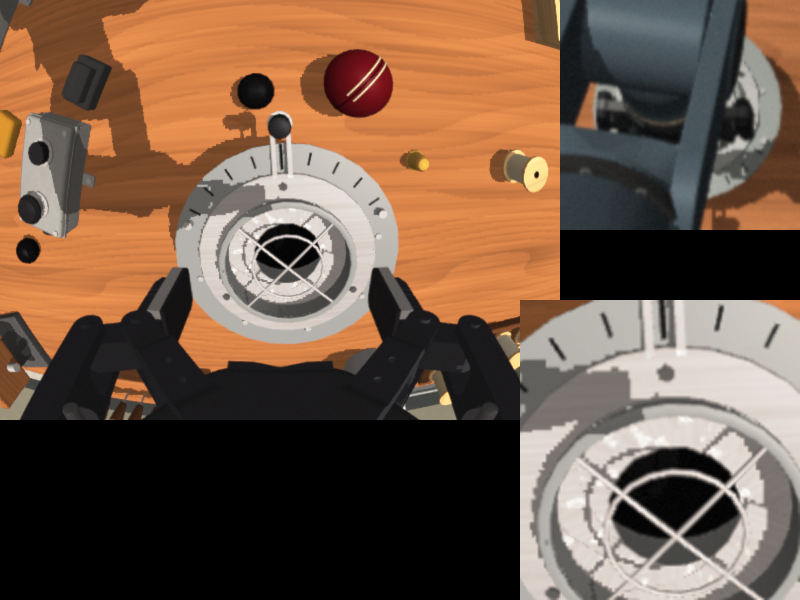

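Run:
```python
import cv2
g=cv2.imread('pics/w3.png',0)
for r in(146,150,154,158,162): print(r,g[r,266:300].tolist())
```

```text
146 [180, 181, 180, 153, 149, 199, 221, 222, 222, 207, 191, 185, 144, 77, 31, 60, 151, 133, 102, 104, 154, 210, 223, 225, 225, 209, 196, 193, 194, 193, 195, 193, 194, 195]
150 [187, 188, 184, 151, 144, 196, 220, 222, 221, 208, 193, 187, 161, 100, 38, 48, 121, 117, 99, 100, 132, 203, 223, 224, 223, 211, 196, 194, 193, 192, 194, 194, 194, 194]
154 [187, 186, 183, 147, 118, 183, 220, 222, 222, 214, 198, 189, 182, 124, 45, 34, 96, 155, 134, 102, 114, 198, 222, 224, 223, 216, 198, 193, 192, 193, 193, 193, 193, 194]
158 [186, 186, 182, 147, 114, 165, 209, 220, 220, 215, 199, 189, 183, 134, 64, 30, 76, 152, 135, 102, 109, 173, 213, 222, 223, 219, 201, 192, 192, 193, 193, 192, 193, 194]
162 [187, 186, 186, 183, 148, 147, 199, 219, 221, 220, 198, 185, 183, 142, 77, 30, 60, 150, 135, 102, 104, 151, 205, 221, 222, 222, 204, 192, 192, 192, 193, 192, 193, 193]
```

Emit:
servo_tool --commands '[0, -0.04, 0, 0, 0, 0, 0, 0, -0.072, 0, 0, 0, 0, -1, 0, -0.072, 0, 0, 0, 0, -1, 0, -0.072, 0, 0, 0, 0, -1, 0, -0.072, 0, 0, 0, 0, -1, 0, -0.072, 0, 0, 0, 0, -1, 0, -0.072, 0, 0, 0, 0, -1, 0, -0.072, 0, 0, 0, 0, -1, 0, -0.034, 0, 0, 0, 0, -1, 0, 0, 0, 0, 0, 0, -1, 0, 0, 0, 0, 0, 0, -1]'

```text
t: 9.47
tcp_pos: [0.5105, -0.2556, 0.2301]
tool_rot: [0.026, 1.0, 0.001, -0.002]
force: [0.3, 0.6, -0.0]
finger_gap: 0.004
gripper_force: 0.0
```

Run:
```python
from h import *
from scipy.spatial.transform import Rotation as R
a=manip.snapshot("wrist");save('w4.png',a["img"],1.4)
def rayf(p,u,v,z):
    K=p["mtx"];M=p["world_to_cam"];x,y=(u-K[0,2])/K[0,0],(v-K[1,2])/K[1,1];t=np.hypot(x,y)
    d=np.array([np.sin(t)*x/t,-np.sin(t)*y/t,-np.cos(t)]);Rm=M[:3,:3];c=-Rm.T@M[:3,3];d=Rm.T@d;return c+d*(z-c[2])/d[2]
s=manip.sense();r=R.from_quat(s["tool_rot"]);print(s["tcp_pos"],s["finger_gap"])
for q,z in(("start_top",.065),("stop_top",.0815)):
  for m in manip.silhouettes(a,q)[:2]:
    v,u=np.nonzero(m["pixels"]);X=rayf(a,u.mean(),v.mean(),z)
    print(q,m["conf"],u.mean()*1.4,v.mean()*1.4,X,r.inv().apply(X-s["tcp_pos"])/.5)
```

```text
[ 0.51070306 -0.25456415  0.23025361] -0.0018728566839890267
start_top 0.62 388.0434782608695 210.51739130434783 [ 0.4735422  -0.25576181  0.065     ] [ 0.07310725 -0.00699644  0.33071265]
stop_top 0.8 354.3766990291262 307.153574580759 [ 0.53634888 -0.28211437  0.0815    ] [-0.05485956 -0.05332702  0.2971937 ]
```

View pics/w4.png

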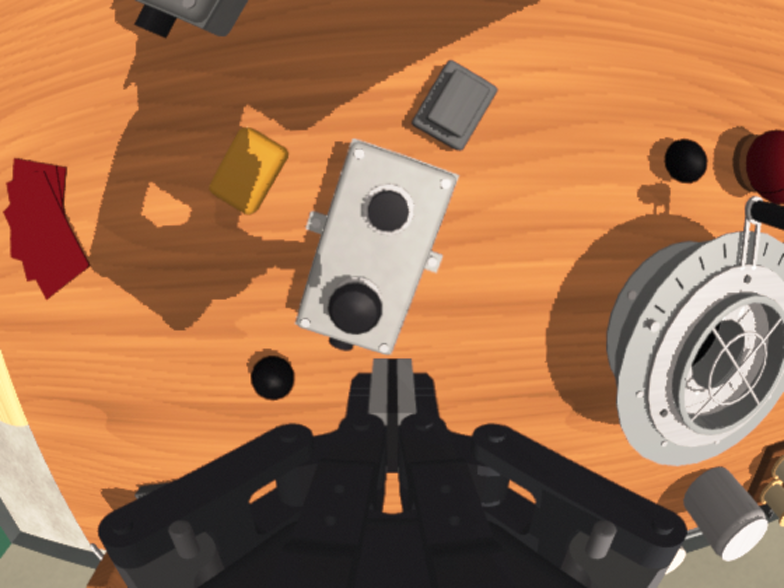

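The wrist view shows the start button at (388,211) and the mushroom at (354,307). The start point (0.4735, -0.2558) agrees with the top view to about 1 mm, so I'm pressing it.

Emit:
servo_tool --commands '[0.036, -0.0035, 0, 0, 0, 0, -1, 0.037, -0.0035, 0, 0, 0, 0, -1, 0, 0, 0.05, 0, 0, 0, -1, 0, 0, 0.06, 0, 0, 0, -1, 0, 0, 0.06, 0, 0, 0, -1, 0, 0, 0.06, 0, 0, 0, -1, 0, 0, 0.05, 0, 0, 0, -1, 0, 0, 0.03, 0, 0, 0, -1, 0, 0, 0, 0, 0, 0, -1, 0, 0, 0, 0, 0, 0, -1]'

```text
t: 10.45
tcp_pos: [0.4753, -0.2561, 0.0759]
tool_rot: [0.024, 1.0, 0.001, -0.001]
force: [0.9, 0.5, 0.1]
finger_gap: -0.001
gripper_force: 0.0
```

Emit:
servo_tool --commands '[0, 0, 0.015, 0, 0, 0, -1, 0, 0, 0.01, 0, 0, 0, -1, 0, 0, 0.005, 0, 0, 0, -1, 0, 0, 0.003, 0, 0, 0, -1, 0, 0, 0, 0, 0, 0, -1, 0, 0, 0, 0, 0, 0, -1, 0, 0, 0, 0, 0, 0, -1]'

```text
t: 11.03
tcp_pos: [0.4764, -0.258, 0.0605]
tool_rot: [0.024, 1.0, -0.001, 0.001]
force: [2.0, 1.9, 4.6]
finger_gap: -0.003
gripper_force: 1.9
```

Emit:
servo_tool --commands '[0, 0, 0.002, 0, 0, 0, -1, 0, 0, 0.002, 0, 0, 0, -1, 0, 0, 0, 0, 0, 0, -1, 0, 0, 0, 0, 0, 0, -1]'

```text
t: 11.37
tcp_pos: [0.4764, -0.2581, 0.059]
tool_rot: [0.025, 1.0, -0.001, 0.001]
force: [1.5, 2.8, 10.6]
finger_gap: -0.0
gripper_force: 5.3
```

Force is 10.6 N against the 4.8 N the spring needs, so the button is right down. Now I'm lifting off.

Emit:
servo_tool --commands '[0, 0, -0.02, 0, 0, 0, -1, 0, 0, -0.05, 0, 0, 0, -1, 0, 0, -0.07, 0, 0, 0, -1, 0, 0, -0.07, 0, 0, 0, -1, -0.03, 0, -0.07, 0, 0, 0, -1, -0.04, 0, -0.03, 0, 0, 0, -1, 0, 0, 0, 0, 0, 0, -1, 0, 0, 0, 0, 0, 0, -1, 0, 0, 0, 0, 0, 0, -1, 0, 0, 0, 0, 0, 0, -1]'

```text
t: 12.2
tcp_pos: [0.5082, -0.2583, 0.2106]
tool_rot: [0.025, 1.0, 0.002, -0.003]
force: [-0.3, 0.1, -0.7]
finger_gap: -0.001
gripper_force: 0.0
```

Run:
```python
from h import *
a=manip.snapshot("wrist");save('w5.png',a["img"],1.4);print(manip.sense()["force"])
```

```text
[ 0.13673961 -0.53835203 -0.55927068]
```

View pics/w5.png

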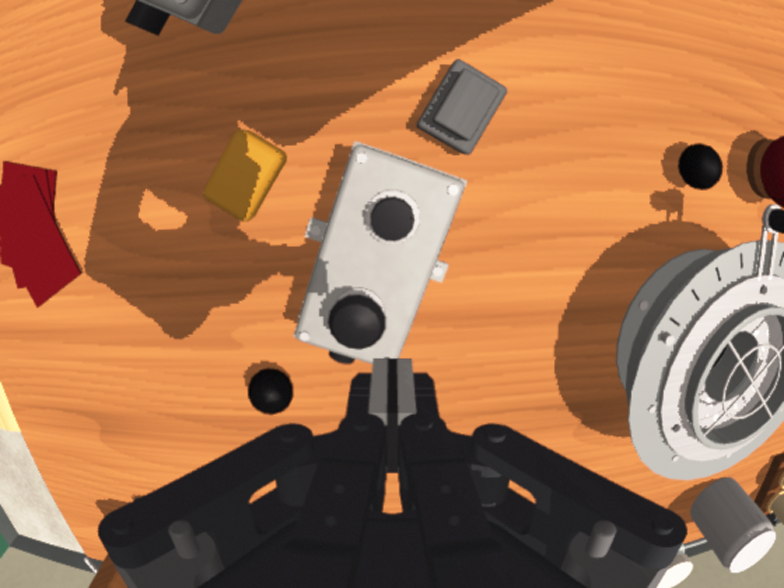

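The start button is up again at (391,218) and the mushroom at (356,321) is untouched. The lever still sits over the half line at (770,255), and the loose things are where they were.

```bash
python3 -c "
from station import manip
print(manip.sign_off())"
```

```text
the job is handed in; nothing more can be done
None
```

I set the damper lever to the half-open line, pressed the start button right down and let it go, and handed the job in; no verdict came back. The line sits in the sight slot within about 1 mm of centre, and the stop button and loose things look untouched in the last view.

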